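Close the lab stock carton under the bench light

TASK

Close the carton of pipette tips: first fold its far flap down flat (the one under the bench light), then fold the near flap, with the paper strip, down flat over it. Don't bump the light, don't disturb the other things on the bench, and leave the carton closed.

Things in the scene. Friction and masses are not known exactly. Their poses are not given: they have to be found in the camera images.
- carton: brown cardboard carton, 160 (its x, depth) x 150 (its y, width) x 100 mm high, heavy with stock, does not move; walls 4 mm; the two side dust flaps are already folded in. Origin: centre of its underside, on the bench. Its -x side faces roughly towards the robot, z is up. The far (+x edge) and near (-x edge) top flaps are open and stay where left (about 1 N moves them)
- flap_far (a joint): angle (rad) of the far flap, hinged on the carton's far top edge: 0 = lying flat, closed, pointing to the carton's -x; grows as it opens upward, pi/2 = upright; it starts part-way up, its free edge leaning over the carton
- flap_near (a joint): angle (rad) of the near flap, hinged on the carton's near top edge: 0 = lying flat, closed, pointing to the carton's +x; grows as it opens upward, pi/2 = upright; it starts past upright, leaning out towards the robot. Closed, it overlaps the last 10 mm of the far flap
- far_hinge (a point): middle of the far flap's hinge line, 80 mm to +x of the carton's origin and 100 mm above the bench; axes as the carton's. The far flap is 80 mm long from hinge to free edge, 146 mm wide, 4 mm thick
- near_hinge (a point): middle of the near flap's hinge line, 80 mm to -x of the carton's origin and 104.5 mm above the bench; axes as the carton's. The near flap is 90 mm long from hinge to free edge, 146 mm wide, 4 mm thick, with a white paper strip down the middle of its outside
- far_edge (a point): middle of the far flap's free edge (mid-thickness); turns with the flap: its x axis points from the free edge to the hinge, z out of the flap's outer face
- near_edge (a point): middle of the near flap's free edge (mid-thickness); turns with the flap: its x axis points from the hinge to the free edge, z out of the flap's outer face
- lamp: aluminium bench light fixed above the carton's far part: a bar 36 (its x) x 340 (its y) x 30 mm, its underside 298 mm above the bench, on two 16 mm posts 140 mm either side of its middle with 56 mm round feet. Origin: on the bench under the middle of the bar. Its near long edge overhangs the far flap: an upright hand does not fit there, lean it back towards the robot
- tip_box: loose blue pipette-tip box with a clear cover, 85 (x) x 120 (y) x 80 mm high; origin: centre of its underside; leave alone
- reagent: loose white plastic bottle with a blue cap, 68 mm across, 130 mm high; origin: centre of its underside; leave alone
Mind the look-alikes: they are no part of the job. There is more than one size of the carton; the one meant has the size given above.

How it is judged:
On the way, in this order (a step that is already met when the one before it is completed fails the run):
1. the far flap is folded down flat while the near flap is still up (value of joint flap_far below 0.12 rad and value of joint flap_near above 0.8 rad), for 0.2 s.
2. the near flap is folded down flat over the far flap (value of joint each of flap_near, flap_far below 0.12 rad), for 0.2 s.
At the end, for the whole second after the job is handed in: both flaps lie closed, each within 0.12 rad (about 10 mm at the free edge) of flat, the far one having been closed first (all of step 2); the robot touches nothing.
It fails at once if the robot bumps the bench light (over 3 N) (contact force between any of the arm, the fingers and lamp above 3 N).
It fails at once if a bystander is moved more than 20 mm (distance of any of tip_box, reagent from where it was at the start of the episode above 0.02 m).
It also fails if it takes over 45 s, if anything falls off the work surface, if the arm or the gripper's body presses on something with over 40 N, if the wrist force passes 120 N, or if a joint passes its speed limit or range.

ROBOT

A 7-joint arm with a two-finger parallel gripper is mounted at the origin on the work surface. World frame = base frame: x ahead of the robot, y to its left, z up, the work surface at z = 0. Lengths are in m, angles in rad, forces in N, time in s.
With the tool pointing down it reaches from about 0.425 to 0.875 m from the base axis. Payload 4.7 kg.
Tool frame: the origin (TCP) lies on the centre line of the jaws, within the pads' length; the fingertips stand 14 mm ahead of it and the grasp point (between the pads) lies 5 mm behind it; z points along the fingers, y is the direction in which the jaws open and shut (so a half turn about z gives the same grasp; the last joint's range is limited). The gripper opens to 87 mm and grips with 3 to 60 N. Pads are 19 mm wide; open, the fingers measure 117 mm over their backs; the gripper's body (75 mm by 190 mm) begins 51 mm behind the grasp point.
Start: joints at [1.241, 0.321, -0.07, 1.45, 0.023, 1.371, -0.057], TCP at [0.219, -0.612, 0.237] pointing down, gripper open.
Joint ranges: [-2.86, 2.86], [-0.3, 2.09], [-1.38, 1.24], [0.06, 2.45], [-1.56, 4.7], [0.09, 2.05], [-2.69, 2.69]. Speed limits (rad/s): [2.57, 2.57, 3.14, 3.14, 3.14, 3.14, 3.14].

INTERFACE

Orientations are given as a rotation vector (axis times angle).
In Python, from bench import ctrl gives the robot as it stands. The module is installed in compiled form; this text tells all that it offers.
- The arm moves only by the tool step_arm, never from a script. Its argument "plan" is a list of rows, each a list of 3 entries, a list of its own where there are three numbers: the turn, a rotation vector about the tool's x, y, z in rad, then the shift along the tool's x, y, z in m, then the closure in counts, from 0 (fully open) to 255 (shut). In form: [[[rx, ry, rz], [x, y, z], hand], ...]. A call has exactly 10 rows; each row is the pose to reach, as a shift and turn from the pose commanded when the call began, along the tool's axes at that moment; what a row does not reach only later rows make up. A row lasts 1/8 s, in which the tool goes at most 62.5 mm and 10.7 degrees, less where a joint would pass 70% of its speed; a pose out of reach is approached as far as the arm can. A call with a gripper value outside its range is refused whole. The fingers move at their own pace and stop on an object; "squeeze" is the grip in N (left out, the last holds). Time passes only in rows, so rows that repeat a pose let the fingers close, or fill a call up. It gives the time, the measured TCP pose, the force and the opening at its end, in the units of the state.
- ctrl.get_state(): the state, without advancing time (a new reading comes with each control period).
- ctrl.get_image(name): name is "side" or "top" or "wrist"; returns the picture (480x640x3 uint8, red, green, blue); there is no depth.
- ctrl.calibration(name): a dict with "fov_y" (degrees; the focal length in pixels is half the picture's height over the tangent of half this angle, whatever the lens; pixels are square), "cx", "cy" (the principal point, pixels), "rvec" (rotation vector, rad) and "tvec" (3), from world to camera coordinates, as OpenCV has them. Camera axes: x right, y down, z forward; pixel columns grow to the right and rows downward; lengths in m; the calibration is good to about 2 mm. A picture is of the moment at which its call begins: read the wrist's pose just before it. calibration takes no time and is no camera call; for the wrist camera it gives the pose at the moment of the call.
- ctrl.close_job(): hands the job in, once; it reports no verdict.
Trained networks look in the newest picture that a camera, given by its name, has taken for a name from the list of things; names that differ only in an ending like _2 or _b are one class to them, and where a whole thing is asked for, a point or a joint stands for the part that bears it (a point fixed in the world has none). Each returns a list of dicts, best first, with "score" (0 to 1); they miss things now and then, are a little off and sometimes report something else, mostly with a low value. They report only what shows in the picture. A call takes as long as a camera call. They do not tell look-alikes from the thing itself.
- ctrl.cut_out(camera, label): "pixels" (480x640 bool, what is visible of it) and "rect" ([left, top, width, height] in pixels, round what is visible of it).
The state is a dict: "time": time; "joint_positions": joint angles; "qd": joint speeds; "joint_torque": joint torques, N m; "position": TCP position; "tool_rot": TCP orientation; "ft_force": force on the tool from outside, world axes, zero at the start; "torque": the same for the moment, N m; "grip_width": opening from 0.0 (shut) to 1.0 (fully open).
Only numpy, scipy, OpenCV 4.12 (cv2) and the standard library are available. Lean on these libraries where they do the work, as an engineer would, in place of code of your own. Each camera call takes 0.05 s, during which the arm holds its last target.

## Working session

There is one attempt and no reset: what is moved stays moved. The work goes in short steps, Python scripts to look and compute and a tool call to move; the robot and the scene stay as the last step left them, time stands still between calls to the robot, and variables do not carry over. Pictures are saved under pics/ and viewed, and the job is handed in when it is done.

Besides the shell and the picture viewer there is one more tool, called after ">>>" as a command line: name --argument value ..., lists and objects as JSON in quotes. step_arm: Moves the arm, as the interface text tells. Its arguments: {"type":"object","properties":{"plan":{"type":"array"},"squeeze":{"type":"number"}},"required":["plan"]}

```bash
mkdir -p pics
python3 - <<'E'
from bench import ctrl
import cv2
s=ctrl.get_state()
for k,v in s.items(): print(k,v)
for n in ["side","top","wrist"]:
    print(n,ctrl.calibration(n))
    im=ctrl.get_image(n); cv2.imwrite(f"pics/{n}0.png",im[:,:,::-1])
E
```

```text
time 0.0
joint_positions [ 1.24108107  0.3218389  -0.07005981  1.45168762  0.02262919  1.37080828
 -0.05689775]
qd [-2.78826129e-03 -8.11930184e-05 -4.33300496e-04 -8.05627238e-04
 -5.58129553e-04 -2.52705387e-04  4.66747364e-04]
joint_torque [-3.48665862e-04 -4.91289997e+01 -4.04113596e-01 -3.12529635e+01
 -6.40737475e-02  4.36556130e-02  1.66960035e-04]
position [ 0.21885154 -0.61147857  0.23544466]
tool_rot [-3.09341111e+00 -5.37106416e-01  7.34338151e-04]
ft_force [ 0.74812429  0.57124587 -0.52089609]
torque [-0.01484501  0.0005048   0.00639523]
grip_width 1.004580911104582
side {'fov_y': 42.12153552898596, 'cx': 323.2935938524412, 'cy': 241.48718394523263, 'rvec': array([ 0.26478927, -2.81184135,  1.22587415]), 'tvec': array([0.56828496, 0.09816211, 1.39612538])}
top {'fov_y': 54.448824991372696, 'cx': 316.75158305355086, 'cy': 232.47146573760884, 'rvec': array([ 2.15720583, -2.19725604,  0.04798845]), 'tvec': array([0.11165238, 0.58267902, 1.17702252])}
wrist {'fov_y': 62.502386169483096, 'cx': 327.7234531317509, 'cy': 238.33824773614208, 'rvec': array([-2.36870861,  1.66728335,  0.24400961]), 'tvec': array([-0.64866729, -0.03414453,  0.39022881])}
```

View pics/side0.png

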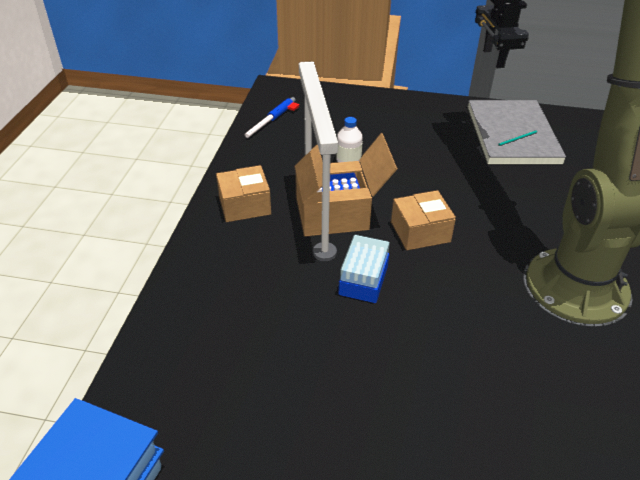

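View pics/top0.png

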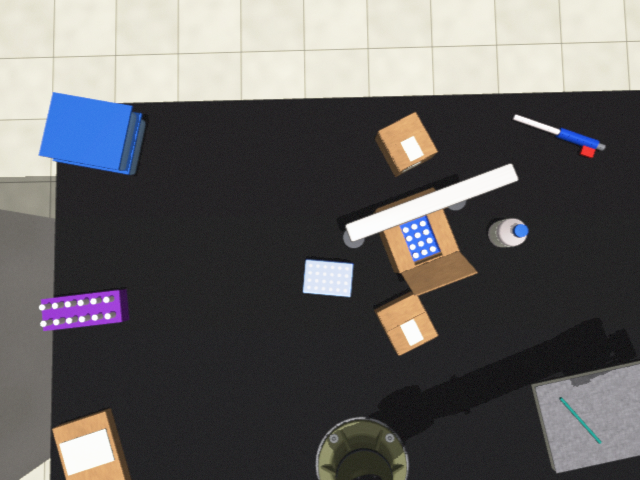

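View pics/wrist0.png

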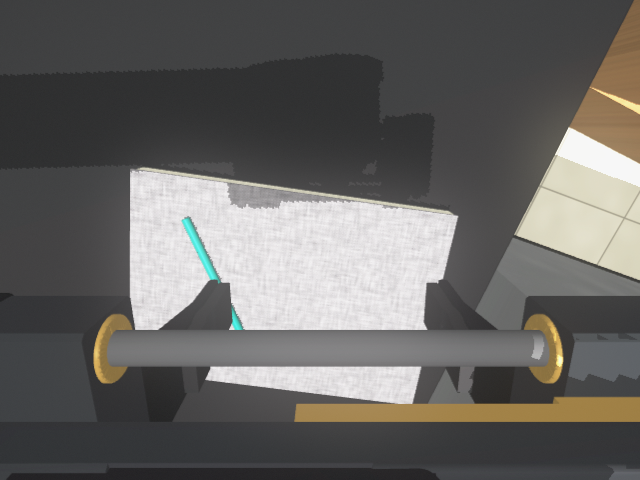

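Run:
```python
import cv2
a=cv2.imread("pics/top0.png")[100:370,290:560]; cv2.imwrite("pics/top0z.png",cv2.resize(a,(600,600),interpolation=cv2.INTER_CUBIC))
a=cv2.imread("pics/side0.png")[50:310,200:470]; cv2.imwrite("pics/side0z.png",cv2.resize(a,(623,600),interpolation=cv2.INTER_CUBIC))
```

```text
(no output)
```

View pics/top0z.png

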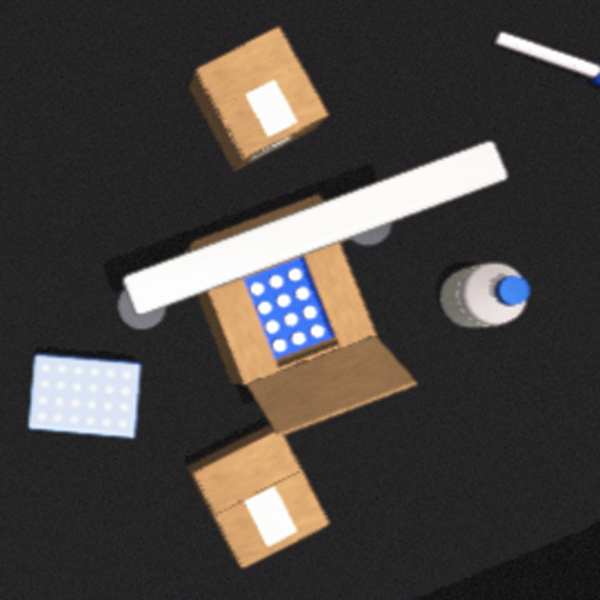

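View pics/side0z.png

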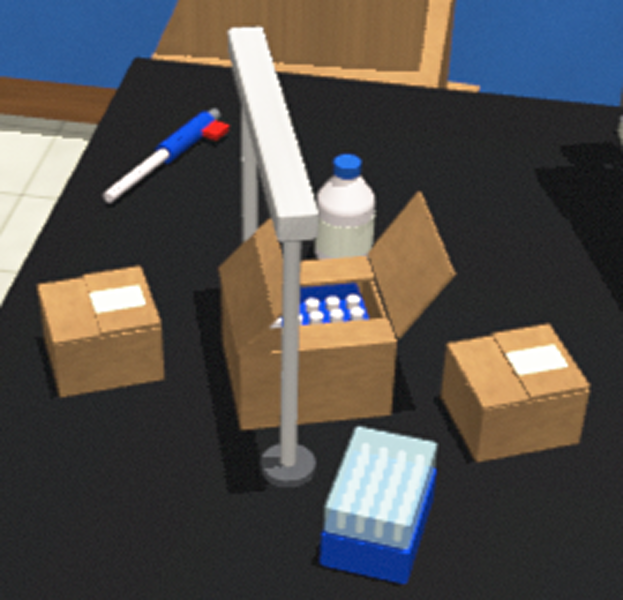

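```bash
cat > h.py <<'E'
import numpy as np, cv2
from scipy.spatial.transform import Rotation as R
from scipy.optimize import least_squares
def proj(c,P):
    f=240/np.tan(np.radians(c['fov_y']/2)); K=np.array([[f,0,c['cx']],[0,f,c['cy']],[0,0,1.]])
    return cv2.projectPoints(np.asarray(P,float).reshape(-1,1,3),c['rvec'],c['tvec'],K,None)[0][:,0]
def Rz(a): return R.from_euler('z',a).as_matrix()
def nearpt(th,y,l=.09,t=0): return np.array([-.08+l*np.cos(th)-t*np.sin(th),y,.1045+l*np.sin(th)+t*np.cos(th)])
def farpt(th,y,l=.08,t=0): return np.array([.08-l*np.cos(th)+t*np.sin(th),y,.1+l*np.sin(th)+t*np.cos(th)])
E
python3 - <<'E'
from bench import ctrl
from h import *
ct,cs=ctrl.calibration('top'),ctrl.calibration('side')
T=lambda u,v:(290+u/2.2222,100+v/2.2222)
S=lambda u,v:(200+u/2.307,50+v/2.307)
h=.073
def model(p):
    x,y,a,tn,tf=p
    W=lambda q:Rz(a)@np.array(q)+[x,y,0]
    return [(ct,W(nearpt(tn,h)),T(285,433)),(ct,W(nearpt(tn,-h)),T(416,383)),
     (ct,W(nearpt(tn,h,0)),T(248,383)),(ct,W(nearpt(tn,-h,0)),T(378,336)),
     (ct,W([.08,.075,.1]),T(190,245)),(ct,W([.08,-.075,.1]),T(322,197)),
     (cs,W(nearpt(tn,-h)),S(419,193)),(cs,W(nearpt(tn,h)),S(455,272)),(cs,W(nearpt(tn,h,0)),S(400,337)),
     (cs,W([.08,.075,0]),S(240,428)),(cs,W([-.08,.075,0]),S(392,413)),(cs,W(farpt(tf,-h)),S(268,220)),
     (cs,W([.08,-.075,.1]),S(219,268))]
def res(p): return np.concatenate([proj(c,P)[0]-q for c,P,q in model(p)])
r=least_squares(res,[.6,-.1,-.3,2,1],loss='soft_l1',f_scale=2)
print(r.x); print(r.fun.reshape(-1,2).round(1))
def lm(p):
    x,y,a=p
    return np.concatenate([proj(ct,Rz(a)@np.array([sx*.018,sy*.17,.328])+[x,y,0])[0]-q for sx,sy,q in [(1,1,T(123,278)),(-1,1,T(136,315)),(1,-1,T(492,141)),(-1,-1,T(508,178))]])
r2=least_squares(lm,[.7,-.1,.3]); print(r2.x,r2.fun.round(1))
np.savez('fit.npz',c=r.x,l=r2.x)
print('lamp in carton',Rz(-r.x[2])@np.array([*(r2.x[:2]-r.x[:2]),0]))
x,y,a,tn,tf=r.x
for n in('top','side'):
    im=cv2.imread(f'pics/{n}0.png');c=ctrl.calibration(n)
    W=lambda q:Rz(a)@np.array(q)+[x,y,0]
    L=Rz(r2.x[2]);
    polys=[[W(nearpt(tn,s,l)) for s,l in((h,0),(h,.09),(-h,.09),(-h,0))],[W(farpt(tf,s,l)) for s,l in((h,0),(h,.08),(-h,.08),(-h,0))],
     [W([i*.08,j*.075,0]) for i,j in((1,1),(1,-1),(-1,-1),(-1,1))]]+[[L@np.array([i*.018,j*.17,z])+[*r2.x[:2],0] for i,j in((1,1),(1,-1),(-1,-1),(-1,1))] for z in(.298,.328)]+[[L@np.array([.028*np.cos(t),j*.14+.028*np.sin(t),0])+[*r2.x[:2],0] for t in np.arange(0,6.3,.3)] for j in(1,-1)]
    b=(100,370,290,560) if n=='top' else (50,310,200,470)
    im=cv2.resize(im[b[0]:b[1],b[2]:b[3]],None,fx=2.2,fy=2.2,interpolation=cv2.INTER_CUBIC)
    for k,P in enumerate(polys):
        cv2.polylines(im,[((proj(c,P)-[b[2],b[0]])*2.2).round().astype(np.int32)],True,[(0,255,0),(0,0,255),(255,255,0),(255,0,255),(255,0,255),(255,0,255),(255,0,255)][k],1)
    cv2.imwrite(f'pics/{n}0f.png',im)
# wrist camera in tool frame
s=ctrl.get_state();cw=ctrl.calibration('wrist');Rc=cv2.Rodrigues(cw['rvec'])[0];C=-Rc.T@cw['tvec'];Rt=R.from_rotvec(s['tool_rot']).as_matrix()
print('cam in tool',Rt.T@(C-s['position']),(Rc@Rt).round(2)); print(Rt.round(3))
E
```

```text
[ 0.5810221  -0.14094837  0.3503102   2.20429591  0.86143111]
[[-2.3  0.8]
 [ 0.5 -0.6]
 [ 0.  -0. ]
 [-0.9 -1.1]
 [ 0.2 -0.2]
 [-0.8 -1.1]
 [ 0.7 -1. ]
 [ 0.1 -0.1]
 [-1.  -1. ]
 [ 1.2  0.3]
 [-0.1 -0.1]
 [ 0.8 -1.5]
 [ 1.1 -0.4]]
[ 0.61711108 -0.12535189  0.33588115] [-0.8 -0.4  0.   0.7  0.4 -0.6  0.3  0.3]
lamp in carton [0.0392497 0.0022639 0.       ]
cam in tool [ 0.07840468 -0.00053188 -0.14721528] [[ 0.    1.   -0.  ]
 [-0.96  0.   -0.28]
 [-0.28  0.    0.96]]
[[ 0.941  0.337 -0.001]
 [ 0.337 -0.941  0.001]
 [-0.    -0.001 -1.   ]]
```

View pics/top0f.png

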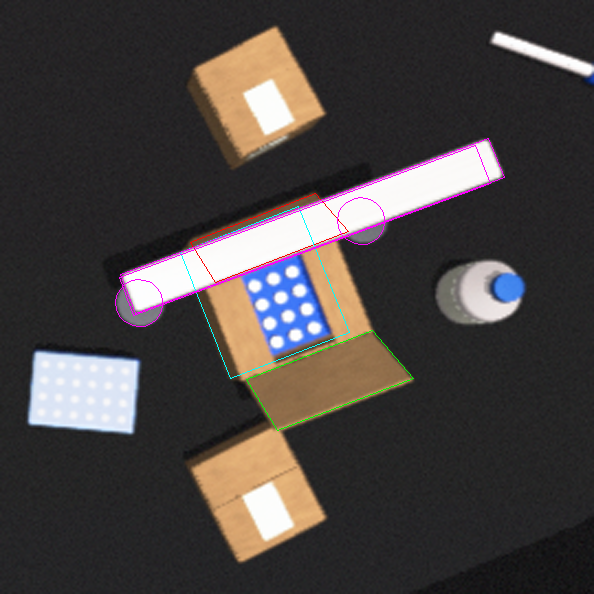

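View pics/side0f.png

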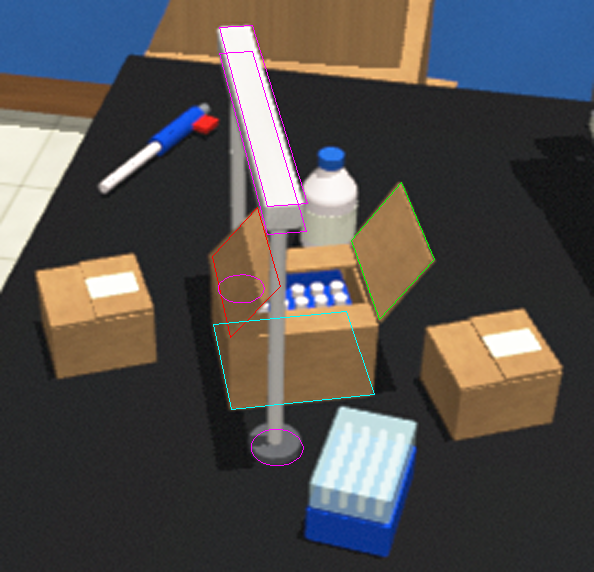

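```bash
cat > plan.py <<'E'
from h import *
import json,sys
F=np.load('fit.npz'); cx,cy,ca=F['c'][:3]
def pose(tip,lean):
    """carton-frame tip (x,y,z), lean rad -> world TCP pos, R"""
    Rt=Rz(ca)@np.array([[1,0,0],[0,-1,0],[0,0,-1.]])@R.from_euler('y',lean).as_matrix()
    p=Rz(ca)@np.array(tip)+[cx,cy,0]-.014*Rt[:,2]
    return p,Rt
def rel(p0,R0,p,Rt):
    return R.from_matrix(R0.T@Rt).as_rotvec(), R0.T@(p-p0)
def tipof(s):
    Rt=R.from_rotvec(s['tool_rot']).as_matrix(); p=np.array(s['position'])+.014*Rt[:,2]
    z=Rz(-ca)@Rt[:,2]
    return Rz(-ca)@(p-[cx,cy,0]), np.degrees(np.arctan2(z[0],-z[2])), z
def rows(p0,R0,wps):
    for t,l in wps:
        a,b=rel(p0,R0,*pose(t,np.radians(l))); print(t,l,a.round(3),b.round(4))
E
python3 - <<'E'
from plan import *
R0=R.from_rotvec([-3.0934,-.5371,.0007]).as_matrix()
rows(np.array([.219,-.612,.237]),R0,[((-.2,0,.36),0),((-.2,0,.36),40),((-.18,0,.34),60)])
E
```

```text
(-0.2, 0, 0.36) 0 [-0.002  0.    -0.006] [ 0.2996 -0.3204 -0.1364]
(-0.2, 0, 0.36) 40 [ 0.     0.698 -0.007] [ 0.2906 -0.3204 -0.1331]
(-0.18, 0, 0.34) 60 [ 0.002  1.047 -0.007] [ 0.3075 -0.3204 -0.1094]
```

>>> step_arm --plan '[[[0,0,0],[0.02,-0.02,-0.05],255],[[0,0,0],[0.05,-0.05,-0.09],255],[[0,0.1,0],[0.085,-0.09,-0.12],255],[[0,0.2,0],[0.12,-0.13,-0.136],255],[[0,0.3,0],[0.155,-0.17,-0.136],255],[[0,0.4,0],[0.19,-0.21,-0.136],255],[[0,0.5,0],[0.225,-0.25,-0.136],255],[[0,0.6,0],[0.26,-0.29,-0.136],255],[[0,0.7,-0.007],[0.291,-0.32,-0.133],255],[[0,0.7,-0.007],[0.291,-0.32,-0.133],255]]' --squeeze 20

```text
time: 1.4
position: [0.4016, -0.2259, 0.3467]
tool_rot: [-2.761, -0.481, -0.989]
ft_force: [-0.8, 0.3, 0.6]
grip_width: 0.017
```

Run:
```python
from bench import ctrl
from plan import *
ctrl.calibration('wrist')
im=ctrl.get_image('side'); cv2.imwrite("pics/side1.png",im[:,:,::-1])
im=ctrl.get_image('wrist'); cv2.imwrite("pics/wrist1.png",im[:,:,::-1])
s=ctrl.get_state(); print(s['position'],s['joint_positions'].round(2),tipof(s))
R0=R.from_rotvec([-3.0934,-.5371,.0007]).as_matrix()
# commanded
p0=np.array([.219,-.612,.237])+R0@[.291,-.32,-.133]; Rc=R0@R.from_rotvec([0,.7,-.007]).as_matrix()
print(p0,R.from_matrix(Rc).as_rotvec())
rows(p0,Rc,[((-.10,0,.29),55),((-.04,0,.25),60),((0,0,.21),60),((.05,0,.18),60)])
```

```text
[ 0.40079585 -0.22731882  0.34716319] [ 1.47 -0.3  -0.41  2.   -0.83  1.42 -0.02] (array([-0.18995672, -0.0186556 ,  0.33642797]), np.float64(39.865720925793575), array([ 0.64036662,  0.04411091, -0.76680168]))
[ 0.38520044 -0.21287588  0.37059397] [-2.80072625 -0.49578899 -1.02228894]
(-0.1, 0, 0.29) 55 [0.   0.26 0.  ] [ 0.0276 -0.0004  0.1181]
(-0.04, 0, 0.25) 60 [0.    0.347 0.   ] [ 0.0465 -0.0004  0.1877]
(0, 0, 0.21) 60 [0.    0.347 0.   ] [ 0.0514 -0.0004  0.2441]
(0.05, 0, 0.18) 60 [0.    0.347 0.   ] [ 0.0703 -0.0004  0.2992]
```

View pics/side1.png

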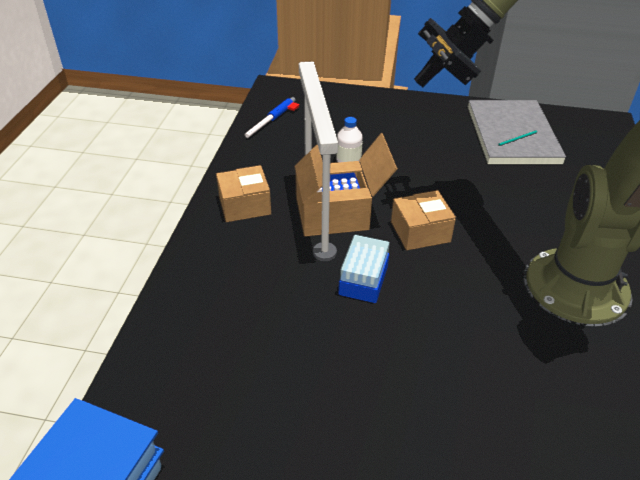

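View pics/wrist1.png

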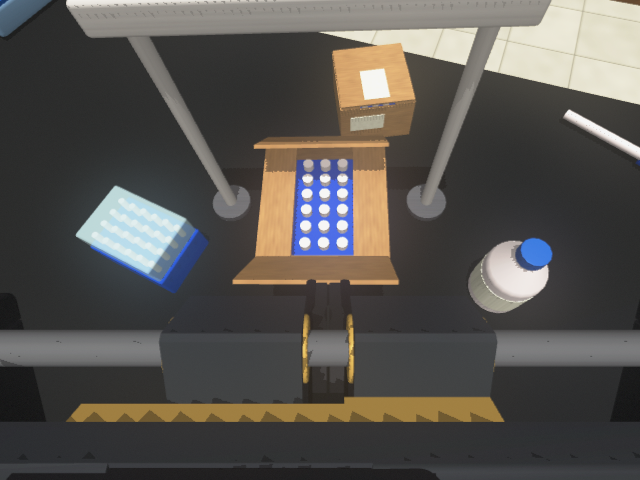

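Run:
```python
from bench import ctrl
from plan import *
s=ctrl.get_state()
rows(s['position'],R.from_rotvec(s['tool_rot']).as_matrix(),[((-.10,0,.29),50),((-.05,0,.26),55),((0,0,.21),60),((.05,0,.18),60)])
```

```text
(-0.1, 0, 0.29) 50 [-0.042  0.177 -0.027] [ 0.0365 -0.016   0.0943]
(-0.05, 0, 0.26) 55 [-0.041  0.265 -0.029] [ 0.0545 -0.014   0.1496]
(0, 0, 0.21) 60 [-0.04   0.352 -0.031] [ 0.0597 -0.011   0.2203]
(0.05, 0, 0.18) 60 [-0.04   0.352 -0.031] [ 0.0789 -0.009   0.2753]
```

>>> step_arm --plan '[[[-0.01,0.04,-0.01],[0.01,-0.004,0.025],255],[[-0.02,0.09,-0.015],[0.02,-0.008,0.05],255],[[-0.03,0.14,-0.02],[0.03,-0.012,0.075],255],[[-0.04,0.18,-0.027],[0.037,-0.016,0.095],255],[[-0.04,0.21,-0.028],[0.043,-0.015,0.115],255],[[-0.04,0.24,-0.029],[0.049,-0.015,0.133],255],[[-0.041,0.265,-0.029],[0.0545,-0.014,0.15],255],[[-0.041,0.265,-0.029],[0.0545,-0.014,0.15],255],[[-0.041,0.265,-0.029],[0.0545,-0.014,0.15],255],[[-0.041,0.265,-0.029],[0.0545,-0.014,0.15],255]]'

```text
time: 2.75
position: [0.5241, -0.1637, 0.2705]
tool_rot: [-2.613, -0.464, -1.365]
ft_force: [1.1, -0.2, -0.4]
grip_width: 0.004
```

Run:
```python
from bench import ctrl
from plan import *
s=ctrl.get_state(); print(s['position'],s['joint_positions'].round(2),tipof(s))
rows(s['position'],R.from_rotvec(s['tool_rot']).as_matrix(),[((0,0,.21),60),((.05,0,.18),60)])
```

```text
[ 0.52410581 -0.16365477  0.27048426] [ 1.2  -0.2  -0.41  2.23 -1.21  1.    0.22] (array([-0.04976801, -0.00184231,  0.26247723]), np.float64(55.114777128568704), array([ 0.82029459, -0.00342919, -0.57193097]))
(0, 0, 0.21) 60 [0.003 0.085 0.003] [-0.0158 -0.0021  0.0709]
(0.05, 0, 0.18) 60 [0.003 0.085 0.003] [-0.0118 -0.0023  0.1291]
```

>>> step_arm --plan '[[[0,0.03,0],[-0.005,-0.001,0.023],255],[[0,0.06,0],[-0.01,-0.002,0.047],255],[[0.003,0.085,0.003],[-0.0158,-0.002,0.07],255],[[0.003,0.085,0.003],[-0.0145,-0.002,0.09],255],[[0.003,0.085,0.003],[-0.013,-0.002,0.11],255],[[0.003,0.085,0.003],[-0.012,-0.002,0.129],255],[[0.003,0.085,0.003],[-0.012,-0.002,0.129],255],[[0.003,0.085,0.003],[-0.012,-0.002,0.129],255],[[0.003,0.085,0.003],[-0.012,-0.002,0.129],255],[[0.003,0.085,0.003],[-0.012,-0.002,0.129],255]]'

```text
time: 4.0
position: [0.6163, -0.1279, 0.1863]
tool_rot: [-2.54, -0.449, -1.466]
ft_force: [-0.9, 0.2, -1.1]
grip_width: 0.008
```

Run:
```python
from bench import ctrl
from plan import *
im=ctrl.get_image('side'); cv2.imwrite("pics/side2.png",cv2.resize(im[50:310,200:530,::-1],(760,599),interpolation=cv2.INTER_CUBIC))
s=ctrl.get_state(); print(s['position'],s['joint_positions'].round(2),tipof(s),s['ft_force'])
rows(s['position'],R.from_rotvec(s['tool_rot']).as_matrix(),[((.045,0,.155),56),((.04,0,.13),52),((.03,0,.11),48),((.03,0,.106),47)])
```

```text
[ 0.61632708 -0.12776825  0.18623027] [ 1.09  0.09 -0.54  2.25 -1.55  0.71  0.57] (array([0.04980535, 0.00026605, 0.17922497]), np.float64(59.974951052463574), array([ 8.65806712e-01,  1.92894237e-04, -5.00378558e-01])) [ 0.01693154 -0.32324011  1.25899605]
(0.045, 0, 0.155) 56 [-0.    -0.069 -0.001] [-0.0224  0.0003  0.008 ]
(0.04, 0, 0.13) 52 [-0.    -0.139 -0.001] [-0.0456  0.0003  0.0163]
(0.03, 0, 0.11) 48 [-0.    -0.209 -0.001] [-0.0669  0.0003  0.0178]
(0.03, 0, 0.106) 47 [-0.    -0.226 -0.001] [-0.0702  0.0003  0.0198]
```

View pics/side2.png

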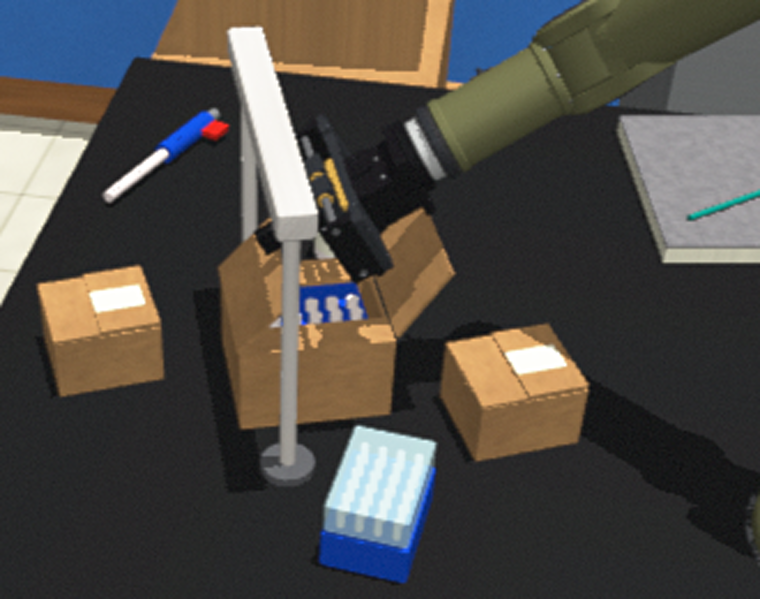

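>>> step_arm --plan '[[[0,-0.035,0],[-0.011,0,0.004],255],[[0,-0.07,0],[-0.0224,0,0.008],255],[[0,-0.105,0],[-0.034,0,0.012],255],[[0,-0.14,0],[-0.0456,0,0.0163],255],[[0,-0.175,0],[-0.056,0,0.017],255],[[0,-0.209,0],[-0.065,0,0.0175],255],[[0,-0.22,0],[-0.069,0,0.019],255],[[0,-0.226,0],[-0.0702,0,0.0198],255],[[0,-0.226,0],[-0.0702,0,0.0198],255],[[0,-0.226,0],[-0.0702,0,0.0198],255]]'

```text
time: 5.3
position: [0.6015, -0.1332, 0.1196]
tool_rot: [-2.712, -0.483, -1.19]
ft_force: [-15.2, 1.3, 24.3]
grip_width: 0.006
```

Run:
```python
from bench import ctrl
from plan import *
im=ctrl.get_image('side'); cv2.imwrite("pics/side3.png",cv2.resize(im[50:310,200:530,::-1],(760,599),interpolation=cv2.INTER_CUBIC))
s=ctrl.get_state(); print(s['position'],s['joint_positions'].round(2),tipof(s),s['ft_force'])
```

```text
[ 0.60152815 -0.13325862  0.11962368] [ 1.01  0.14 -0.53  2.21 -1.23  0.56  0.29] (array([0.03220195, 0.00021327, 0.11014409]), np.float64(47.381433893724584), array([ 0.73587624,  0.00200032, -0.6771131 ])) [-16.00694331   0.95792338  23.98875801]
```

View pics/side3.png

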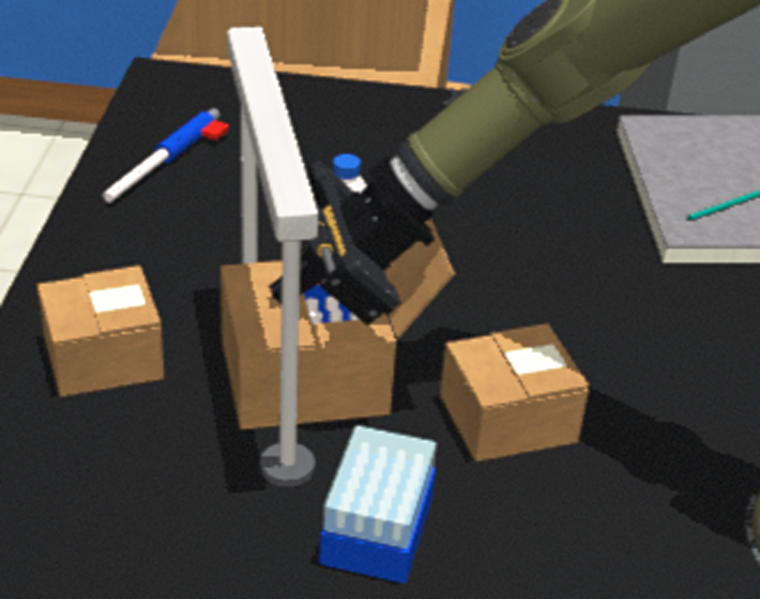

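Run:
```python
from bench import ctrl
from plan import *
ct,cs=ctrl.calibration('top'),ctrl.calibration('side')
def ray(c,u,v,z):
    f=240/np.tan(np.radians(c['fov_y']/2));Rc=cv2.Rodrigues(c['rvec'])[0];C=-Rc.T@c['tvec']
    d=Rc.T@np.array([(u-c['cx'])/f,(v-c['cy'])/f,1]);return C+d*(z-C[2])/d[2]
T=lambda u,v:(290+u/2.2222,100+v/2.2222)
S=lambda u,v:(200+u/2.307,50+v/2.307)
cc=lambda p:(Rz(-ca)@(p-np.array([cx,cy,0]))).round(3)
for q in[(188,468),(276,432),(329,521),(243,568)]: print('look top',[cc(ray(ct,*T(*q),z)) for z in(.07,.08,.09)])
for q in[(445,343),(549,324),(589,385),(483,410)]: print('side',[cc(ray(cs,*S(*q),z)) for z in(.07,.08,.09)])
print('side bottom',[cc(ray(cs,*S(*q),0)) for q in [(478,459),(578,443)]])
print('bottle cap', cc(ray(ct,*T(512,290),.13)),'tipbox',[cc(ray(ct,*T(*q),.08)) for q in[(36,355),(140,362),(135,437),(29,429)]])
s=ctrl.get_state()
rows(s['position'],R.from_rotvec(s['tool_rot']).as_matrix(),[((.025,0,.15),47),((-.06,0,.2),45),((-.10,0,.23),40),((-.14,-.02,.25),30),((-.19,-.02,.26),15)])
```

```text
look top [array([-0.145,  0.163,  0.07 ]), array([-0.144,  0.164,  0.08 ]), array([-0.142,  0.165,  0.09 ])]
look top [array([-0.143,  0.06 ,  0.07 ]), array([-0.142,  0.061,  0.08 ]), array([-0.141,  0.063,  0.09 ])]
look top [array([-0.253,  0.042,  0.07 ]), array([-0.25 ,  0.044,  0.08 ]), array([-0.248,  0.045,  0.09 ])]
look top [array([-0.266,  0.147,  0.07 ]), array([-0.264,  0.148,  0.08 ]), array([-0.262,  0.149,  0.09 ])]
side [array([-0.138,  0.052,  0.07 ]), array([-0.134,  0.064,  0.08 ]), array([-0.13 ,  0.076,  0.09 ])]
side [array([-0.255,  0.038,  0.07 ]), array([-0.25,  0.05,  0.08]), array([-0.245,  0.062,  0.09 ])]
side [array([-0.265,  0.14 ,  0.07 ]), array([-0.26 ,  0.151,  0.08 ]), array([-0.255,  0.162,  0.09 ])]
side [array([-0.149,  0.161,  0.07 ]), array([-0.145,  0.171,  0.08 ]), array([-0.141,  0.182,  0.09 ])]
side bottom [array([-0.152,  0.158,  0.   ]), array([-0.261,  0.151,  0.   ])]
bottle cap [-0.087 -0.214  0.13 ] tipbox [array([0.03 , 0.274, 0.08 ]), array([-0.018,  0.171,  0.08 ]), array([-0.092,  0.205,  0.08 ]), array([-0.043,  0.31 ,  0.08 ])]
(0.025, 0, 0.15) 47 [-0.002 -0.007  0.001] [ 0.0245  0.0002 -0.0323]
(-0.06, 0, 0.2) 45 [-0.002 -0.042  0.001] [ 4.300e-03 -1.000e-04 -1.287e-01]
(-0.1, 0, 0.23) 40 [-0.002 -0.129  0.001] [ 0.0005 -0.0002 -0.1783]
(-0.14, -0.02, 0.25) 30 [-0.002 -0.303  0.002] [-0.0095  0.0197 -0.2208]
(-0.19, -0.02, 0.26) 15 [-0.002 -0.565  0.002] [-0.0327  0.0196 -0.2628]
```

>>> step_arm --plan '[[[0,-0.007,0],[0.012,0,-0.016],255],[[0,-0.007,0],[0.0245,0,-0.032],255],[[0,-0.02,0],[0.014,0,-0.08],255],[[0,-0.042,0],[0.0043,0,-0.129],255],[[0,-0.129,0],[0.0005,0,-0.178],255],[[0,-0.216,0],[-0.004,0.01,-0.2],255],[[0,-0.303,0],[-0.0095,0.0197,-0.221],255],[[0,-0.435,0],[-0.021,0.02,-0.242],255],[[0,-0.565,0],[-0.0327,0.02,-0.263],255],[[0,-0.565,0],[-0.0327,0.02,-0.263],255]]'

```text
time: 6.6
position: [0.4061, -0.226, 0.2718]
tool_rot: [-3.025, -0.539, -0.392]
ft_force: [-0.3, 0.4, 0.2]
grip_width: 0.003
```

Run:
```python
from bench import ctrl
from plan import *
im=ctrl.get_image('side'); cv2.imwrite("pics/side4.png",cv2.resize(im[50:310,200:530,::-1],(760,599),interpolation=cv2.INTER_CUBIC))
im=ctrl.get_image('wrist'); cv2.imwrite("pics/wrist4.png",im[:,:,::-1])
s=ctrl.get_state(); print(s['position'],s['joint_positions'].round(2),tipof(s),s['ft_force'])
rows(s['position'],R.from_rotvec(s['tool_rot']).as_matrix(),[((-.19,-.02,.26),10),((-.185,-.02,.2),6),((-.17,-.02,.14),6),((-.155,-.02,.14),6),((-.12,-.02,.14),8)])
```

```text
[ 0.40497186 -0.22574566  0.27005644] [ 1.21 -0.21 -0.51  1.94 -0.34  1.27 -0.44] (array([-0.19089139, -0.01919402,  0.25651883]), np.float64(14.765911276391801), array([ 0.25486971,  0.00247651, -0.96697223])) [-0.47998042  0.84559173 -0.33709848]
(-0.19, -0.02, 0.26) 10 [-0.002 -0.083  0.   ] [ 0.0029  0.0008 -0.0031]
(-0.185, -0.02, 0.2) 6 [-0.002 -0.153  0.   ] [-0.0066  0.0009  0.0563]
(-0.17, -0.02, 0.14) 6 [-0.002 -0.153  0.   ] [-0.0074  0.0011  0.1182]
(-0.155, -0.02, 0.14) 6 [-0.002 -0.153  0.   ] [0.0071 0.0011 0.122 ]
(-0.12, -0.02, 0.14) 8 [-0.002 -0.118  0.   ] [0.0405 0.0011 0.1308]
```

View pics/side4.png

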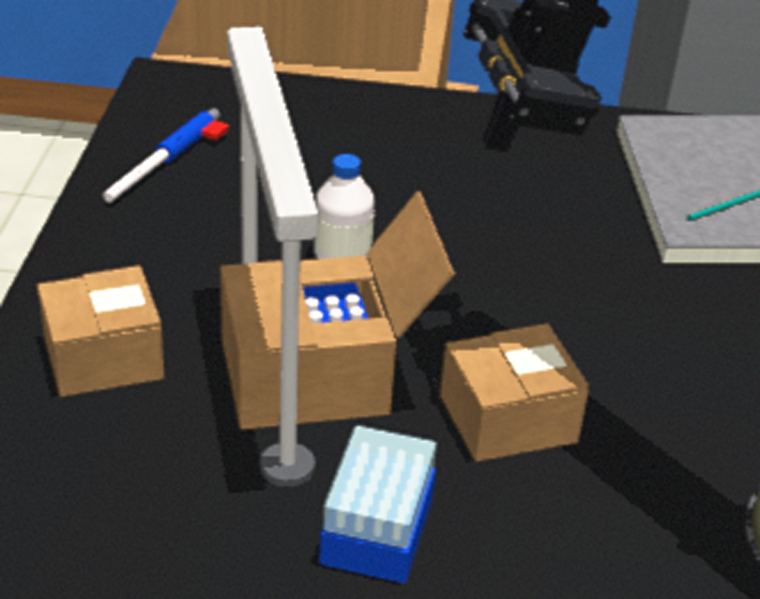

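View pics/wrist4.png

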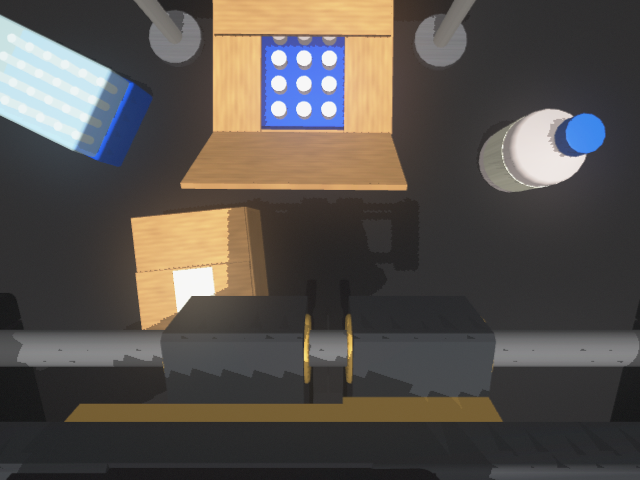

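>>> step_arm --plan '[[[0,-0.05,0],[-0.002,0,0.02],255],[[0,-0.1,0],[-0.005,0.001,0.04],255],[[0,-0.153,0],[-0.0066,0.001,0.06],255],[[0,-0.153,0],[-0.007,0.001,0.08],255],[[0,-0.153,0],[-0.0074,0.001,0.1],255],[[0,-0.153,0],[-0.0074,0.001,0.118],255],[[0,-0.153,0],[0.007,0.001,0.122],255],[[0,-0.14,0],[0.019,0.001,0.125],255],[[0,-0.12,0],[0.03,0.001,0.128],255],[[0,-0.1,0],[0.04,0.001,0.13],255]]'

```text
time: 7.95
position: [0.4726, -0.2024, 0.1548]
tool_rot: [-3.056, -0.541, -0.24]
ft_force: [-0.9, -0.3, -0.1]
grip_width: 0.006
```

Run:
```python
from bench import ctrl
from plan import *
im=ctrl.get_image('side'); cv2.imwrite("pics/side5.png",cv2.resize(im[50:310,200:530,::-1],(760,599),interpolation=cv2.INTER_CUBIC))
s=ctrl.get_state(); print(s['position'],s['joint_positions'].round(2),tipof(s),s['ft_force'])
rows(s['position'],R.from_rotvec(s['tool_rot']).as_matrix(),[((-.1,-.02,.142),14),((-.085,-.02,.15),18),((-.065,-.02,.158),24),((-.045,-.02,.155),30),((-.03,-.02,.145),36),((-.02,-.02,.13),42),((-.015,-.02,.117),45)])
```

```text
[ 0.47345376 -0.20197959  0.15507372] [ 1.12  0.05 -0.7   1.96 -0.09  1.04 -0.76] (array([-0.11977268, -0.02038913,  0.14124893]), np.float64(9.073817425970182), array([ 0.15770668,  0.00136781, -0.98748505])) [ 0.77399209 -0.46682842  0.29958793]
(-0.1, -0.02, 0.142) 14 [-0.001  0.086  0.   ] [ 0.0184 -0.0004  0.0024]
(-0.085, -0.02, 0.15) 18 [-0.001  0.156  0.   ] [ 0.0335 -0.0004 -0.003 ]
(-0.065, -0.02, 0.158) 24 [-0.001  0.261  0.   ] [ 0.0531 -0.0004 -0.0074]
(-0.045, -0.02, 0.155) 30 [-0.001  0.365 -0.   ] [ 0.071  -0.0004 -0.0009]
(-0.03, -0.02, 0.145) 36 [-0.001  0.47  -0.   ] [ 0.0829 -0.0004  0.012 ]
(-0.02, -0.02, 0.13) 42 [-0.001  0.575 -0.   ] [ 0.0891 -0.0004  0.0291]
(-0.015, -0.02, 0.117) 45 [-0.001  0.627 -0.   ] [ 0.0914 -0.0003  0.0431]
```

View pics/side5.png

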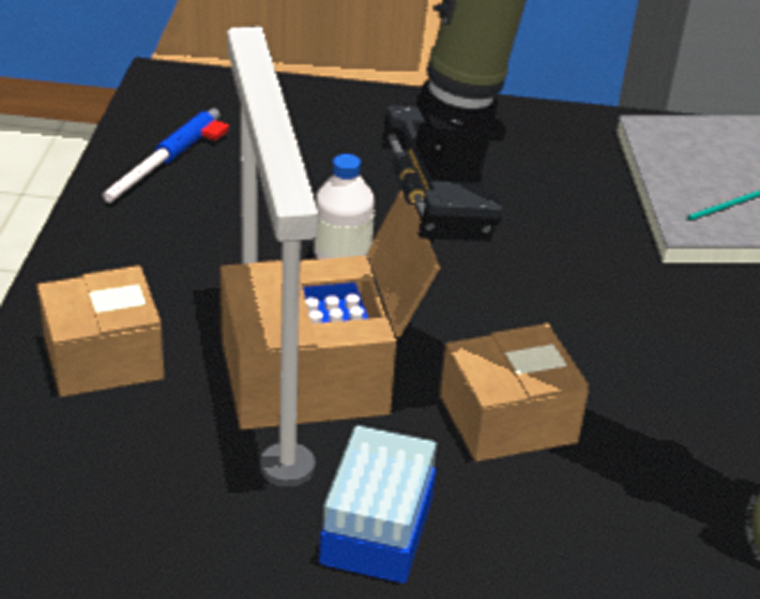

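>>> step_arm --plan '[[[0,0.043,0],[0.009,0,0.001],255],[[0,0.086,0],[0.0184,0,0.001],255],[[0,0.156,0],[0.0335,0,-0.003],255],[[0,0.21,0],[0.043,0,-0.006],255],[[0,0.261,0],[0.0531,0,-0.0074],255],[[0,0.313,0],[0.062,0,-0.005],255],[[0,0.365,0],[0.071,0,-0.001],255],[[0,0.42,0],[0.077,0,0.005],255],[[0,0.47,0],[0.083,0,0.012],255],[[0,0.47,0],[0.083,0,0.012],255]]'

```text
time: 9.25
position: [0.5502, -0.1736, 0.155]
tool_rot: [-2.846, -0.501, -0.918]
ft_force: [0.5, 1.1, 0.6]
grip_width: 0.002
```

Run:
```python
from bench import ctrl
from plan import *
im=ctrl.get_image('side'); cv2.imwrite("pics/side6.png",cv2.resize(im[50:310,200:530,::-1],(760,599),interpolation=cv2.INTER_CUBIC))
s=ctrl.get_state(); print(s['position'],s['joint_positions'].round(2),tipof(s),s['ft_force'])
rows(s['position'],R.from_rotvec(s['tool_rot']).as_matrix(),[((-.022,-.02,.13),42),((-.018,-.02,.117),45),((-.018,-.02,.111),46)])
```

```text
[ 0.55079506 -0.17366785  0.15576187] [ 1.21  0.02 -0.66  2.12 -0.73  0.73 -0.18] (array([-0.0314298 , -0.02033872,  0.14440772]), np.float64(35.805107336699386), array([ 0.58502937,  0.00142822, -0.81101085])) [ 0.17945442 -0.98320454 -0.1566658 ]
(-0.022, -0.02, 0.13) 42 [-0.001  0.108 -0.001] [-0.0023 -0.0003  0.0173]
(-0.018, -0.02, 0.117) 45 [-0.001  0.16  -0.001] [-0.0074 -0.0003  0.0303]
(-0.018, -0.02, 0.111) 46 [-0.001  0.178 -0.001] [-0.0111 -0.0003  0.0352]
```

View pics/side6.png

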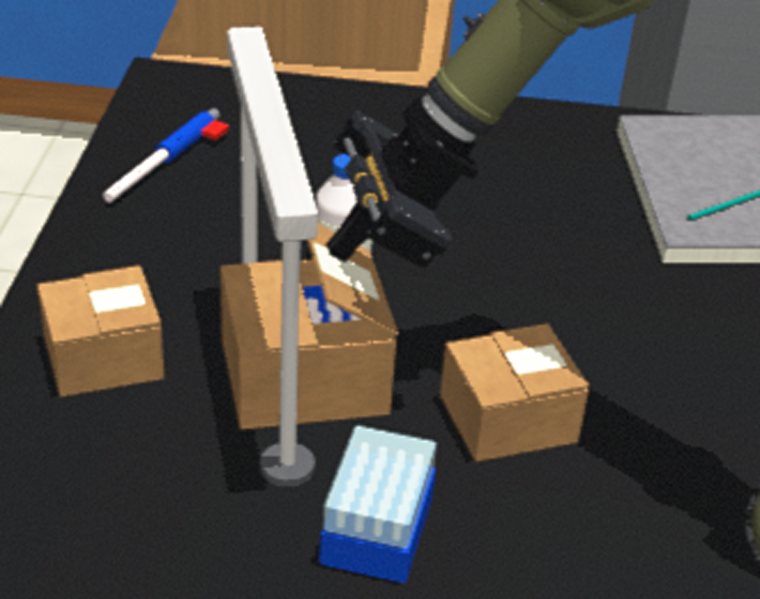

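>>> step_arm --plan '[[[0,0.036,0],[-0.001,0,0.006],255],[[0,0.072,0],[-0.0015,0,0.012],255],[[0,0.108,0],[-0.0023,0,0.0173],255],[[0,0.134,0],[-0.005,0,0.024],255],[[0,0.16,0],[-0.0074,0,0.0303],255],[[0,0.17,0],[-0.009,0,0.033],255],[[0,0.178,0],[-0.0111,0,0.0352],255],[[0,0.178,0],[-0.0111,0,0.0352],255],[[0,0.178,0],[-0.0111,0,0.0352],255],[[0,0.178,0],[-0.0111,0,0.0352],255]]'

```text
time: 10.55
position: [0.5636, -0.17, 0.1244]
tool_rot: [-2.726, -0.485, -1.164]
ft_force: [-13.9, 0.7, 20.9]
grip_width: 0.004
```

Run:
```python
from bench import ctrl
from plan import *
im=ctrl.get_image('side'); cv2.imwrite("pics/side7.png",cv2.resize(im[50:310,200:530,::-1],(760,599),interpolation=cv2.INTER_CUBIC))
s=ctrl.get_state(); print(s['position'],s['joint_positions'].round(2),tipof(s),s['ft_force'])
rows(s['position'],R.from_rotvec(s['tool_rot']).as_matrix(),[((-.018,-.02,.106),46),((-.02,-.02,.15),46),((-.06,-.02,.2),45),((-.10,-.02,.23),40),((-.14,-.02,.25),30),((-.19,-.02,.26),15)])
```

```text
[ 0.56360145 -0.16994516  0.12442542] [ 1.26  0.11 -0.67  2.22 -1.12  0.64  0.27] (array([-0.01619823, -0.02123661,  0.11474707]), np.float64(46.2659591689117), array([ 0.72255577,  0.00146605, -0.69131108])) [-14.97606729   0.88109808  19.54123225]
(-0.018, -0.02, 0.106) 46 [-0.001 -0.005  0.001] [-0.0075 -0.0013  0.0047]
(-0.02, -0.02, 0.15) 46 [-0.001 -0.005  0.001] [ 0.0229 -0.0013 -0.0271]
(-0.06, -0.02, 0.2) 45 [-0.001 -0.022  0.001] [ 0.0316 -0.0013 -0.0906]
(-0.1, -0.02, 0.23) 40 [-0.001 -0.109  0.001] [ 0.0269 -0.0014 -0.1401]
(-0.14, -0.02, 0.25) 30 [-0.001 -0.284  0.001] [ 0.0161 -0.0015 -0.1824]
(-0.19, -0.02, 0.26) 15 [-0.001 -0.546  0.002] [-0.0079 -0.0016 -0.224 ]
```

View pics/side7.png

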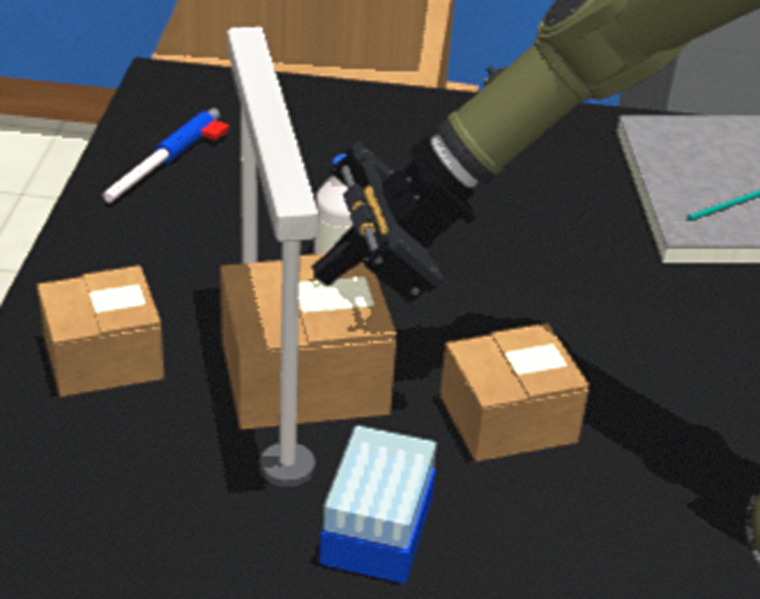

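Both flaps are down, with about 20 N of press. Retracting.

>>> step_arm --plan '[[[0,-0.005,0],[0.012,0,-0.013],255],[[0,-0.005,0],[0.0229,0,-0.027],255],[[0,-0.015,0],[0.027,0,-0.06],255],[[0,-0.022,0],[0.0316,0,-0.09],255],[[0,-0.109,0],[0.027,0,-0.14],255],[[0,-0.2,0],[0.022,0,-0.16],255],[[0,-0.284,0],[0.016,0,-0.182],255],[[0,-0.415,0],[0.004,0,-0.203],255],[[0,-0.546,0],[-0.008,0,-0.224],255],[[0,-0.546,0],[-0.008,0,-0.224],255]]'

```text
time: 11.85
position: [0.407, -0.227, 0.2724]
tool_rot: [-3.026, -0.54, -0.394]
ft_force: [1.3, -0.1, -0.3]
grip_width: 0.009
```

Run:
```python
from bench import ctrl
from plan import *
im=ctrl.get_image('side'); cv2.imwrite("pics/side8.png",cv2.resize(im[50:310,200:530,::-1],(760,599),interpolation=cv2.INTER_CUBIC))
im=ctrl.get_image('top'); a=im[100:370,290:560,::-1]; cv2.imwrite("pics/top8.png",cv2.resize(a,(600,600),interpolation=cv2.INTER_CUBIC))
im=ctrl.get_image('wrist'); cv2.imwrite("pics/wrist8.png",im[:,:,::-1])
s=ctrl.get_state(); print(s['time'],tipof(s),s['ft_force'])
```

```text
12.0 (array([-0.19087186, -0.02025324,  0.25648975]), np.float64(14.838999254456475), array([ 0.25610311,  0.00229768, -0.96664674])) [ 0.00686425 -1.2056375  -0.58858326]
```

View pics/side8.png

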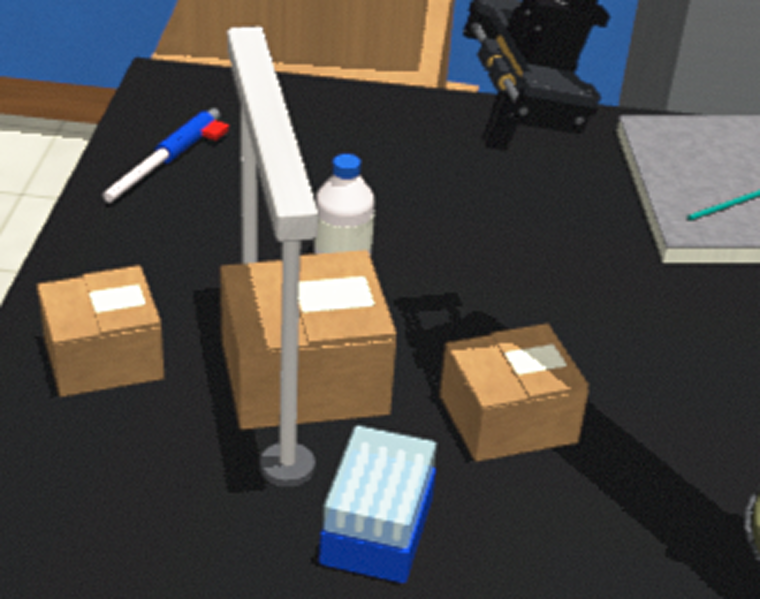

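View pics/wrist8.png

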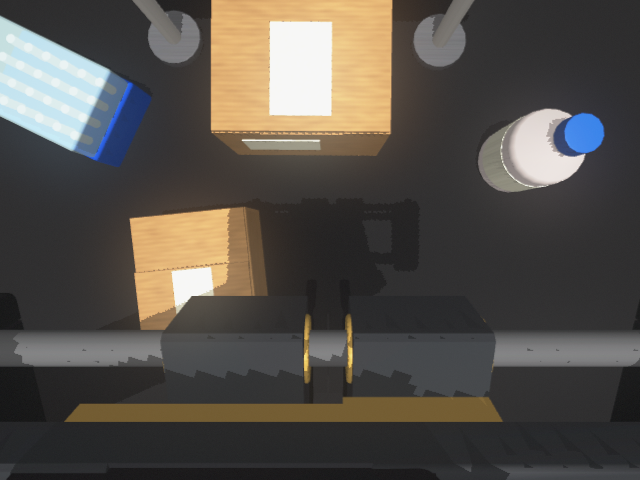

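View pics/top8.png

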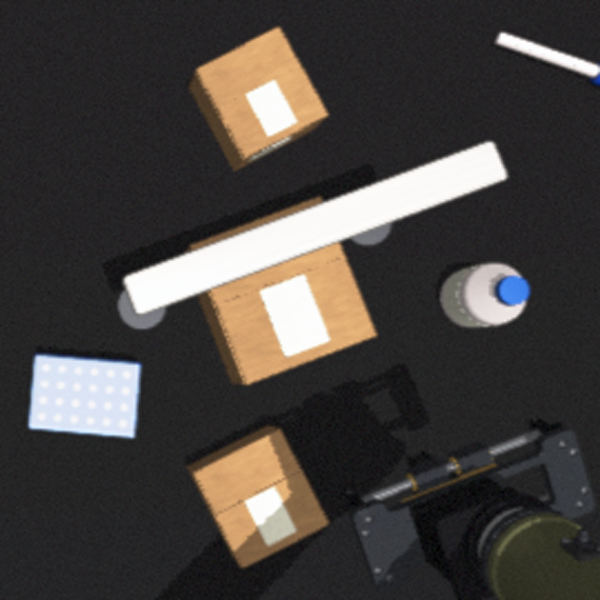

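Run:
```python
from bench import ctrl
from plan import *
c=ctrl.calibration('side')
im=cv2.imread('pics/side8.png')
W=lambda q:Rz(ca)@np.array(q)+[cx,cy,0]
for th,col in((0,(0,255,0)),(.12,(0,0,255))):
    P=[W(nearpt(th,s,l,.002)) for s,l in((.073,0),(.073,.09),(-.073,.09),(-.073,0))]
    q=(proj(c,P)-[200,50])*2.303; print(th,q.round(0).tolist())
    cv2.polylines(im,[q.round().astype(np.int32)],True,col,1)
cv2.imwrite('pics/side8f.png',cv2.resize(im[220:380,180:430],(800,512)))
```

```text
0 [[397.0, 333.0], [310.0, 341.0], [286.0, 257.0], [367.0, 250.0]]
0.12 [[397.0, 333.0], [311.0, 333.0], [287.0, 249.0], [367.0, 250.0]]
```

View pics/side8f.png

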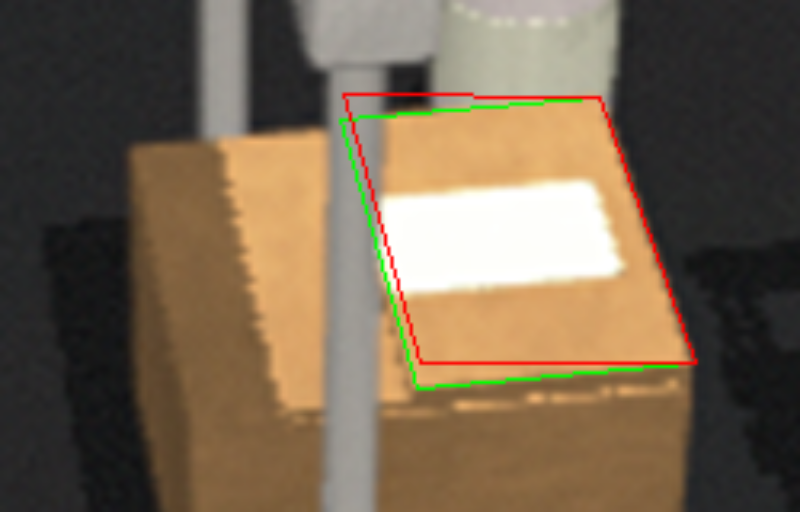

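```bash
python3 -c "
from bench import ctrl
print(ctrl.close_job())"
```

```text
the job is handed in; nothing more can be done
None
```

The carton is closed: I folded the far flap down first, reaching in under the bench light with the hand leaned back, then folded the near flap over it. I backed the arm off and handed the job in at about 12 s of the 45 s; no verdict is reported.

- **Near flap:** in the last side picture its free edge lies on the outline I projected for 0 rad, clearly below the 0.12 rad outline.
- **Far flap:** it looked flat when pressed and after release, while the near flap was still up. I judged this by eye and did not measure its angle.
- **Other things on the bench:** the light, tip box, bottle and the two smaller cartons look the same in the top and side pictures before and after. I saw no sign of contact with the light, but I did not measure that force directly.
- **Forces:** readings reached about 24 N upward with about 16 N sideways while I pressed the far flap, and were near zero when the arm was clear.
- **What went wrong:** one early approach pose was out of reach because joint 2 hit its lower limit, leaving the tool about 25–30 mm off. I replanned from the measured pose, and nothing was touched.

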